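Prove the stop button of the separator bench and re-arm it

TASK

Do the start-of-shift check of the yellow stop station: push the red mushroom head down until it latches and take your fingers off it to see that it stays down by itself, then twist it clockwise with a fingertip against one of its lobes until it springs back up, and only then press the blue reset button fully in and let it go. Use the fingers only for touching and pushing: never pinch or take hold of the red head, and leave the loose things round the station where they are.

Things in the scene. Friction and masses are not known exactly. Their poses are not given: they have to be found in the camera images.
- stop_station: yellow-lidded grey box screwed to the bench, 112 (x) x 194 (y) x 62 mm high; origin: centre of its underside, z up. Red stop head on the lid, axis at (0, +45) mm; blue reset button, axis at (0, -56) mm. Feet 5 mm high reach 72 mm in x and 80 mm in y from the middle; a steel pipe elbow on the +x side reaches 95 mm and is 33 mm high. Immovable.
- stop_crown (a point): centre of the domed top of the red three-lobed mushroom head, on its turning axis, 104 mm above the bench while up. The crown's nearly flat top is 15 mm in radius and stands 5 to 8 mm above the tops of the lobes; head 25 mm thick. Between head and lid 17 mm (9 latched), with a stem 17 mm in radius and a collar 22 mm in radius, 8 mm high.
- stop_lobe (a point): outer tip of one lobe at mid-height of its flank, 46 mm from the axis; turns and sinks with the head, points to the station's +y when untwisted. Three equal lobes 120 degrees apart, each round (15 mm radius, centred 31 mm from the axis), standing out from a waist of 27.5 mm radius with an open notch between each two. Vertical flanks span 80 to 96 mm above the bench when up, 72 to 88 latched.
- stop_press (a joint): how far the red head is pushed down, m: 0 up, end stop 0.0095. The spring lifts with 4 N (up) to 7 N (latched); pushing it past the latch takes about 8 to 12 N in all. It clicks in at about 0.008 and then stays at 0.007 to 0.008 when let go; it rises again only when the head is twisted.
- stop_twist (a joint): turn of the red head about its vertical axis, rad, growing clockwise seen from above: 0 at rest, end stop 0.75. A light spring (0.02 to 0.05 Nm) turns it back to 0 when let go; 2 to 4 N against a lobe turn it. The latched head is freed at 0.45 to 0.6 rad and jumps up even while a finger still rests against the lobe.
- reset_top (a point): centre of the flat top of the round blue push button, 29 mm in diameter, 74 mm above the bench when not pressed; it stands 7 mm above its bezel (41 mm in diameter, 5 mm high).
- reset_button (a joint): how far the blue button is pushed in, m: 0 out, end stop at 0.005; spring of 3 N (out) to 5.5 N (fully in), comes out again when let go.
- suction_cup: bystander, loose: red suction cup with a ring on top, 53 mm across, 46 mm high; origin at the centre of its underside
- driver_yellow: bystander, loose: small screwdriver with yellow handle lying in front of the station, 147 mm long along its own y, 16 mm high; origin under its middle
- flux_tin: bystander, loose: round cream-coloured tin, 44 mm across, 22 mm high; origin at the centre of its underside
- bit_capsule: bystander, loose: upright white capsule with black sleeve, 16 mm square, 54 mm high; origin at the centre of its underside

How it is judged:
By the outcome, as a careful person would: the job done as asked, in the order asked, and still so for the second after the job is handed in, with the robot touching nothing.
It also fails if it takes over 51 s, if anything falls off the work surface, if the arm or the gripper's body presses on something with over 40 N, if the wrist force passes 120 N, or if a joint passes its speed limit or range.

ROBOT

A 6-joint arm with a two-finger parallel gripper is mounted at the origin on a cart in front of the work surface, level with it; the furniture and walls round the work are solid. World frame = base frame: x ahead of the robot, y to its left, z up, the work surface at z = 0. Lengths are in m, angles in rad, forces in N, time in s.
With the tool pointing down it reaches from about 0.375 to 0.9 m from the base axis. Payload 3.1 kg.
Tool frame: the origin (TCP) lies midway between the tips of the shut fingers; the grasp point (between the pads) lies env.pinch_z behind it (env.pinch_z is the distance from the TCP to the grasp point, in m); z points along the fingers, y is the line along which they close (so a half turn about z gives the same grasp; the last joint's range is limited). The gripper opens to 87 mm and grips with 3 to 60 N. Pads are 19 mm wide; open, the fingers measure 117 mm over their backs; the gripper's body (75 mm by 190 mm) begins 51 mm behind the grasp point.
Start: joints at [-1.506, 0.527, 1.433, -0, 1.181, -0.178], TCP at [0.15, -0.607, 0.223] pointing down, gripper open.
Joint ranges: [-3.08, 3.08], [-0.75, 2.2], [0.22, 2.44], [-1.43, 4.57], [0, 2.65], [-2.85, 2.85]. Speed limits (rad/s): [2.79, 2.79, 3.14, 3.14, 3.14, 3.14].

INTERFACE

Orientations are given as a unit quaternion [w, x, y, z].
In Python, from bench import telemetry, eyes, order, env gives the robot as it stands.
- The arm moves only by the tool servo_tool, never from a script. Its argument "commands" is a list of rows, each an object with "travel": the shift along the tool's x, y, z in mm, a list of three; "spin": the turn about the tool's z in rad. In form: [{"travel": [x, y, z], "spin": spin}, ...]. A call has 1 to 12 rows; each row is the pose to reach, as a shift and turn from the pose commanded when the call began, along the tool's axes at that moment; what a row does not reach only later rows make up. A row lasts 1/8 s, in which the tool goes at most 62.5 mm and 10.7 degrees, less where a joint would pass 70% of its speed; a pose out of reach is approached as far as the arm can. A call with a gripper value outside its range is refused whole. "jaw" is the finger opening in mm, from 0 to 87, set as the call begins (left out, the last holds). The fingers move at their own pace and stop on an object; "force" is the grip in N (left out, the last holds). Time passes only in rows, so rows that repeat a pose let the fingers close. It gives the time, the measured TCP pose, the force, the opening and the grip force at its end, in the units of the state.
- telemetry.get_obs(): the state, without advancing time (a new reading comes with each control period).
- eyes.camera(name): name is "scene" or "top" or "wrist"; returns a dict with "img" (400x640x3 uint8, red, green, blue), "K" (3x3 intrinsics, pixels), "dist_coeffs" ([k1, k2, p1, p2, k3] as OpenCV has them; the pictures are not rectified), "R" (3x3) and "t" (3): a world point X has camera coordinates R X + t; the wrist camera has in their place "T_tool_cam" (4x4, takes a point from camera to tool coordinates, whose origin is the TCP and whose axes are the flange's). Camera axes: x right, y down, z forward; pixel columns grow to the right and rows downward; lengths in m; the calibration is good to about 2 mm. A picture is of the moment at which its call begins: read the wrist's pose just before it. There is no depth.
- order.close_job(): hands the job in; it is judged then, once.
The state is a dict: "t": time; "q": joint angles; "joint_velocities": joint speeds; "joint_efforts": joint torques, N m; "ee_pos": TCP position; "tcp_rot": TCP orientation; "ft_force": force on the tool from outside, world axes, zero at the start; "ft_torque": the same for the moment, N m; "width": finger opening in m; "grasp_force": force on a finger pad.
Only numpy, scipy, OpenCV 4.12 (cv2) and the standard library are available. Lean on these libraries where they do the work, as an engineer would, in place of code of your own. Each camera call takes 0.05 s, during which the arm holds its last target. There are 200 camera calls.

## Working session

There is one attempt and no reset: what is moved stays moved. The work goes in short steps, Python scripts to look and compute and a tool call to move; the robot and the scene stay as the last step left them, time stands still between calls to the robot, and variables do not carry over. Pictures are saved under pics/ and viewed, at most 10 in all, crops included, and the job is handed in when it is done.

Besides the shell and the picture viewer there is one more tool, called after ">>>" as name(argument=value, ...) on one line, values as JSON. servo_tool: Moves the arm, as the interface text tells. Its arguments: {"type":"object","properties":{"commands":{"type":"array"},"jaw":{"type":"number"},"force":{"type":"number"}},"required":["commands"]}

```bash
mkdir -p pics; ls; python3 - <<'E'
from bench import telemetry, eyes, order, env
import cv2,numpy as np
o=telemetry.get_obs();print(o, env.pinch_z)
for n in("top","scene"):
    c=eyes.camera(n);cv2.imwrite(f"pics/{n}0.png",c["img"][:,:,::-1]);np.savez(n+"0.npz",**c)
    print(n,c["K"],c["dist_coeffs"],c["R"],c["t"])
E
```

```text
pics
{'t': 0.0, 'q': array([-1.50647710e+00,  5.28453088e-01,  1.43387665e+00, -9.51350457e-07,
        1.18138904e+00, -1.78493836e-01]), 'joint_velocities': array([-3.03666193e-04,  9.52668546e-04, -7.91744793e-04, -5.62139327e-04,
       -2.02247433e-06,  9.46970856e-04]), 'joint_efforts': array([ 2.17307224e-04, -4.40047181e+01, -1.76592922e+01,  6.32789894e-02,
        5.79575880e-02, -1.47762448e-04]), 'ee_pos': array([ 0.15025658, -0.60593103,  0.22158782]), 'tcp_rot': array([-1.06135659e-03,  9.92638692e-01,  1.21108619e-01,  6.02153015e-05]), 'ft_force': array([ 0.61419136, -0.36317027,  0.22569259]), 'ft_torque': array([-0.01209681,  0.00595775,  0.03160763]), 'grasp_force': 0.0, 'width': 0.08723590721030725} 0.0187
top [[519.26357397   0.         322.77780911]
 [  0.         519.26357397 198.83431041]
 [  0.           0.           1.        ]] [-0.04357214  0.          0.          0.          0.        ] [[-2.90887102e-03 -9.99994796e-01 -1.39519109e-03]
 [-9.85058453e-01  3.10566535e-03 -1.72192334e-01]
 [ 1.72195771e-01  8.73459491e-04 -9.85062360e-01]] [0.03848419 0.50467945 1.04850825]
scene [[509.19259511   0.         321.99130536]
 [  0.         509.19259511 200.01787253]
 [  0.           0.           1.        ]] [-0.05028367  0.          0.          0.          0.        ] [[ 0.62455996 -0.78091493 -0.00983518]
 [-0.33724095 -0.25831694 -0.90528498]
 [ 0.70440997  0.56872158 -0.42469091]] [-0.30297215  0.26941537  0.64861467]
```

View pics/top0.png

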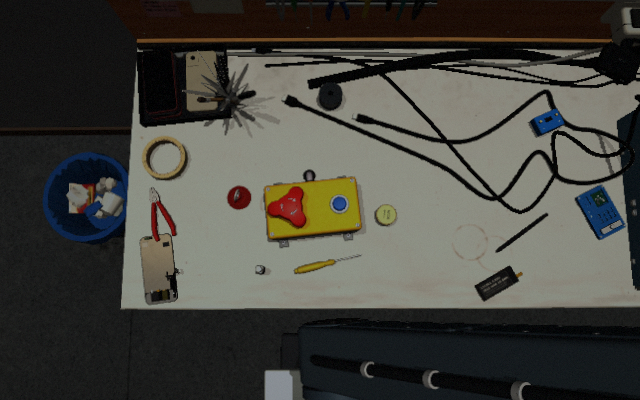

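View pics/scene0.png

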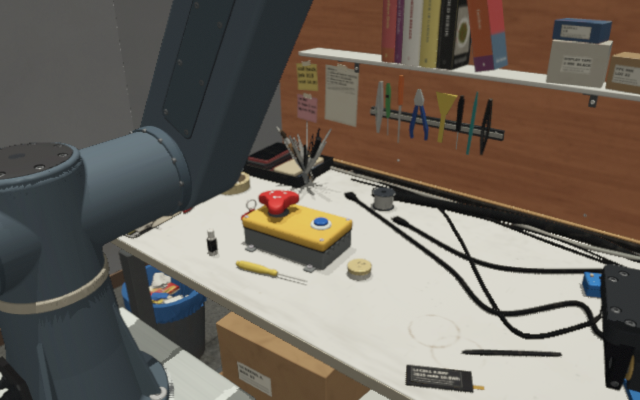

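The top view shows the station at about (312,208), with the red head at (289,208), the blue button at (339,204), the elbow at (309,175) on the far side, and the suction cup at (238,197). The tin is at (386,214), the driver at (328,264) and the capsule at (260,269). The scene view agrees.

```bash
cat > h.py <<'E'
import cv2,numpy as np
from scipy.spatial.transform import Rotation as Ro
def ray(c,uv,z,R=None,t=None):
    R=c["R"] if R is None else R; t=c["t"] if t is None else t
    p=cv2.undistortPoints(np.array(uv,float).reshape(-1,1,2),c["K"],c["dist_coeffs"])[:,0]
    d=np.c_[p,np.ones(len(p))]@R; o=-R.T@t
    return o+d*((z-o[2])/d[:,2])[:,None]
def blob(img,f,box=None):
    m=f(*[img[:,:,i].astype(int) for i in range(3)]).astype(np.uint8)
    if box: k=np.zeros_like(m);k[box[1]:box[3],box[0]:box[2]]=1;m*=k
    n=max(cv2.findContours(m,cv2.RETR_EXTERNAL,cv2.CHAIN_APPROX_NONE)[0],key=cv2.contourArea)
    return n[:,0].astype(float)
def cen(n):
    m=cv2.moments(n.astype(np.float32).reshape(-1,1,2));return [m['m10']/m['m00'],m['m01']/m['m00']]
red=lambda r,g,b:(r>110)&(g<70)&(b<80)
blue=lambda r,g,b:(b>110)&(r<90)&(b>g+30)
yel=lambda r,g,b:(r>130)&(g>110)&(b<80)
E
python3 - <<'E'
from h import *
c=dict(np.load("top0.npz"));B=(255,165,370,250)
r=blob(c["img"],red,(262,180,315,235));b=blob(c["img"],blue,B);y=blob(c["img"],yel,B)
H=ray(c,r,.092);print("head",ray(c,[cen(r)],.092),cv2.minEnclosingCircle(H[:,:2].astype(np.float32)))
h=cen(H[:,:2]);d=H[:,:2]-h
a=np.arctan2(d[:,1],d[:,0]);rr=np.hypot(*d.T)
print("lobe phase",np.angle((rr*np.exp(3j*a)).sum())/3)
R=ray(c,[cen(b)],.074)[0];print("reset",R,len(b))
print("axis",np.hypot(*(h-R[:2])),np.arctan2(*(h-R[:2])[::-1]))
q=cv2.minAreaRect(ray(c,y,.062)[:,:2].astype(np.float32));print(q)
E
```

```text
head [[0.48188768 0.10443965 0.092     ]] ((0.482138454914093, 0.1033388301730156), 0.04266205057501793)
lobe phase -0.40458197545040364
reset [0.4908629  0.00355585 0.074     ] 31
axis 0.10128037056227944 1.6575332186010003
((0.48644161224365234, 0.05898216366767883), (0.10633519291877747, 0.18584394454956055), 6.080679416656494)
```

>>> servo_tool(commands=[{"travel": [377, -273, 0], "spin": -1.43}, {"travel": [377, -273, 0], "spin": -1.43}, {"travel": [377, -273, 0], "spin": -1.43}, {"travel": [377, -273, 0], "spin": -1.43}, {"travel": [377, -273, 0], "spin": -1.43}, {"travel": [377, -273, 0], "spin": -1.43}, {"travel": [377, -273, 0], "spin": -1.43}, {"travel": [377, -273, 0], "spin": -1.43}, {"travel": [377, -273, 0], "spin": -1.43}, {"travel": [377, -273, 0], "spin": -1.43}, {"travel": [377, -273, 0], "spin": -1.43}, {"travel": [377, -273, 0], "spin": -1.43}], jaw=0)

```text
t: 1.6
ee_pos: [0.45, -0.252, 0.2225]
tcp_rot: [-0.0, 0.671, 0.741, -0.0]
ft_force: [0.5, -0.0, -0.2]
width: 0.0007
grasp_force: 0.0
```

>>> servo_tool(commands=[{"travel": [297, 62, 0], "spin": 0}, {"travel": [297, 62, 0], "spin": 0}, {"travel": [297, 62, 0], "spin": 0}, {"travel": [297, 62, 0], "spin": 0}, {"travel": [297, 62, 0], "spin": 0}, {"travel": [297, 62, 0], "spin": 0}, {"travel": [297, 62, 0], "spin": 0}, {"travel": [297, 62, 0], "spin": 0}])

```text
t: 2.6
ee_pos: [0.4822, 0.0492, 0.2225]
tcp_rot: [0.0, 0.671, 0.741, -0.0]
ft_force: [0.2, -0.5, 0.5]
width: 0.0004
grasp_force: 0.0
```

```bash
python3 - <<'E'
from bench import telemetry, eyes, env
from h import *
o=telemetry.get_obs();c=eyes.camera("wrist")
cv2.imwrite("pics/w1.png",c["img"][:,:,::-1]);np.savez("w1.npz",p=o["ee_pos"],q=o["tcp_rot"],**c)
print(o["ee_pos"],o["tcp_rot"],o["ft_force"],c["T_tool_cam"])
E
```

```text
[0.48218402 0.04918289 0.22253571] [ 1.05204237e-04  6.71078530e-01  7.41386255e-01 -1.28948345e-04] [ 0.19261398 -0.50333597  0.49111702] [[-7.18452794e-04 -9.64074404e-01 -2.65631375e-01  7.22922146e-02]
 [ 9.99999078e-01 -3.86619116e-04 -1.30151244e-03 -1.23560459e-03]
 [ 1.15205666e-03 -2.65632065e-01  9.64073793e-01 -1.61735272e-01]
 [ 0.00000000e+00  0.00000000e+00  0.00000000e+00  1.00000000e+00]]
```

View pics/w1.png

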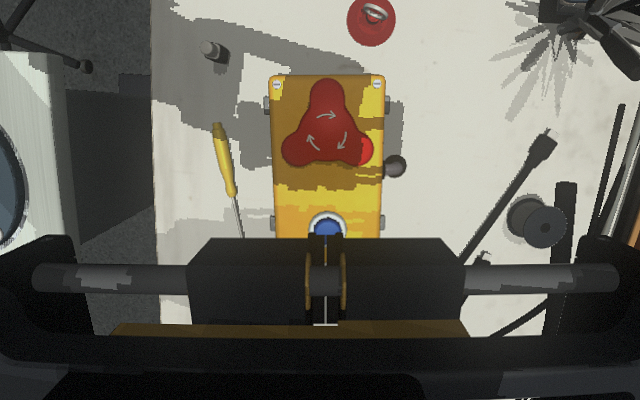

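The wrist view shows the head centred near (327,130), with one lobe pointing up the image to +y, and the blue button at (327,228), partly hidden by the shut fingertips. I'll refine the head position from this view.

```bash
python3 - <<'E'
from h import *
c=dict(np.load("w1.npz"))
T=c["T_tool_cam"];q=c["q"];Rw=Ro.from_quat([q[1],q[2],q[3],q[0]]).as_matrix()
Rc=(Rw@T[:3,:3]).T; t=-Rc@(Rw@T[:3,3]+c["p"])
r=blob(c["img"],lambda r,g,b:(r>70)&(g<60)&(b<60)&(r>2*g),(270,70,385,185))
H=ray(c,r,.092,Rc,t)[:,:2];h=np.array(cen(H));d=H-h
print(h,cv2.minEnclosingCircle(H.astype(np.float32)),np.angle((np.hypot(*d.T)*np.exp(3j*np.arctan2(d[:,1],d[:,0]))).sum())/3+2.0944)
y=blob(c["img"],yel,(260,60,395,120));Y=ray(c,y,.062,Rc,t)
print("lid x range/ymax",Y[:,0].min(),Y[:,0].max(),Y[:,1].max())
E
```

```text
[0.47665984 0.10343091] ((0.4768228232860565, 0.10374878346920013), 0.044727154076099396) 1.673533372622833
lid x range/ymax 0.48257674212232843 0.5289171100981023 0.1587000362600791
```

>>> servo_tool(commands=[{"travel": [54, 3, 0], "spin": 0}, {"travel": [54, 3, 50], "spin": 0}, {"travel": [54, 3, 100], "spin": 0}, {"travel": [54, 3, 108], "spin": 0}, {"travel": [54, 3, 108], "spin": 0}])

```text
t: 3.28
ee_pos: [0.4801, 0.104, 0.1148]
tcp_rot: [-0.0, 0.671, 0.742, -0.0]
ft_force: [0.2, 0.4, 0.1]
width: 0.0005
grasp_force: 0.0
```

>>> servo_tool(commands=[{"travel": [0, 0, 3], "spin": 0}, {"travel": [0, 0, 6], "spin": 0}, {"travel": [0, 0, 9], "spin": 0}, {"travel": [0, 0, 12], "spin": 0}, {"travel": [0, 0, 14], "spin": 0}, {"travel": [0, 0, 14], "spin": 0}])

```text
t: 4.03
ee_pos: [0.4799, 0.1049, 0.1018]
tcp_rot: [0.0, 0.67, 0.742, 0.0]
ft_force: [-2.6, -1.6, 14.4]
width: 0.0003
grasp_force: 7.2
```

```bash
python3 - <<'E'
from bench import eyes,telemetry
from h import *
a=eyes.camera("scene")["img"][170:270,210:370];b=eyes.camera("wrist")["img"][60:340,180:480]
cv2.imwrite("pics/p2.png",np.hstack([cv2.resize(a,(448,280)),b])[:,:,::-1]);o=telemetry.get_obs();print(o["ft_force"],o["ft_torque"],o["ee_pos"])
E
```

```text
[-2.08930775 -0.02004947 13.53343054] [-0.07403391  0.32809448  0.05549849] [0.47989769 0.10483704 0.10206774]
```

View pics/p2.png

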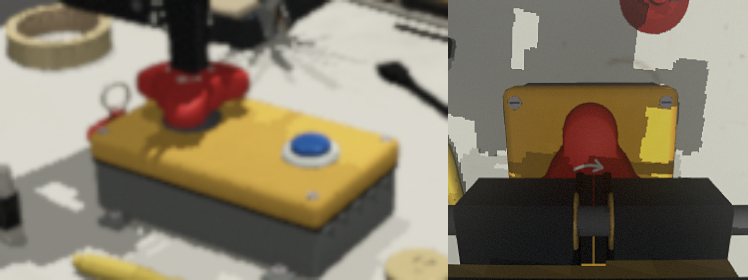

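The head looks low, but the height reading doesn't show whether it has latched. I'll press a little further in small steps.

>>> servo_tool(commands=[{"travel": [0, 0, 1], "spin": 0}, {"travel": [0, 0, 2], "spin": 0}, {"travel": [0, 0, 2], "spin": 0}])

```text
t: 4.5
ee_pos: [0.4799, 0.1048, 0.0994]
tcp_rot: [0.001, 0.67, 0.742, 0.0]
ft_force: [-0.2, -0.0, 0.7]
width: 0.0004
grasp_force: 0.5
```

>>> servo_tool(commands=[{"travel": [0, 0, 1], "spin": 0}, {"travel": [0, 0, 2], "spin": 0}, {"travel": [0, 0, 2], "spin": 0}])

```text
t: 4.88
ee_pos: [0.4799, 0.1048, 0.0967]
tcp_rot: [0.0, 0.67, 0.742, 0.0]
ft_force: [-0.6, 0.6, 5.6]
width: 0.0002
grasp_force: 2.7
```

>>> servo_tool(commands=[{"travel": [0, 0, 1], "spin": 0}, {"travel": [0, 0, 2], "spin": 0}, {"travel": [0, 0, 2], "spin": 0}])

```text
t: 5.25
ee_pos: [0.4799, 0.1048, 0.0949]
tcp_rot: [0.0, 0.67, 0.742, 0.0]
ft_force: [-1.2, -0.2, 7.3]
width: 0.0007
grasp_force: 3.4
```

>>> servo_tool(commands=[{"travel": [0, 0, 1], "spin": 0}, {"travel": [0, 0, 2], "spin": 0}, {"travel": [0, 0, 2], "spin": 0}])

```text
t: 5.62
ee_pos: [0.4801, 0.1049, 0.0946]
tcp_rot: [0.001, 0.67, 0.742, 0.001]
ft_force: [-3.9, -1.2, 21.5]
width: 0.0007
grasp_force: 10.6
```

>>> servo_tool(commands=[{"travel": [0, 0, -10], "spin": 0}, {"travel": [0, 0, -40], "spin": 0}, {"travel": [0, -38, -50], "spin": 0}, {"travel": [38, -38, -50], "spin": 0}, {"travel": [38, -38, -50], "spin": 0}, {"travel": [38, -38, -50], "spin": 0}])

```text
t: 6.38
ee_pos: [0.438, 0.1386, 0.1423]
tcp_rot: [0.0, 0.67, 0.743, -0.0]
ft_force: [-0.3, 0.2, -0.5]
width: 0.0007
grasp_force: 0.0
```

```bash
python3 - <<'E'
from bench import eyes,telemetry
from h import *
c=eyes.camera("scene");np.savez("s3.npz",**c);a0=np.load("scene0.npz")["img"][170:270,210:370];a=c["img"][170:270,210:370]
cv2.imwrite("pics/p3.png",np.hstack([cv2.resize(a0,(400,250)),cv2.resize(a,(400,250))])[:,:,::-1]);o=telemetry.get_obs();print(o["ft_force"],o["ee_pos"])
E
```

```text
[-0.38683613 -1.19737098  0.21706424] [0.4381264  0.13833703 0.14224954]
```

View pics/p3.png

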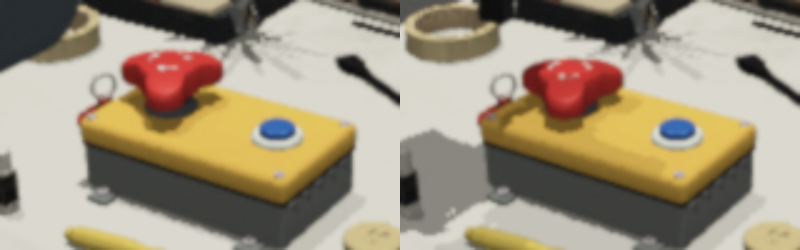

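The left crop is before the press and the right crop is after, with the fingers clear. The head now sits about 8 px lower against the collar (crown at (572,65) against (172,57)), so it stays latched by itself. Next I'll descend into the notch beside the +y lobe.

>>> servo_tool(commands=[{"travel": [2, 0, 25], "spin": 0}, {"travel": [2, 0, 50], "spin": 0}, {"travel": [2, 0, 65], "spin": 0}, {"travel": [2, 0, 65], "spin": 0}])

```text
t: 6.92
ee_pos: [0.4372, 0.1399, 0.0764]
tcp_rot: [-0.001, 0.671, 0.742, -0.001]
ft_force: [0.6, 0.8, -0.0]
width: 0.0002
grasp_force: 0.0
```

>>> servo_tool(commands=[{"travel": [0, 4, 0], "spin": 0}, {"travel": [0, 8, 0], "spin": 0}, {"travel": [0, 12, 0], "spin": 0}, {"travel": [0, 16, 0], "spin": 0}, {"travel": [0, 16, 0], "spin": 0}])

```text
t: 7.55
ee_pos: [0.4542, 0.1424, 0.0777]
tcp_rot: [0.0, 0.67, 0.742, 0.0]
ft_force: [-0.6, -0.9, 0.1]
width: 0.0005
grasp_force: 0.0
```

>>> servo_tool(commands=[{"travel": [0, 3, 0], "spin": 0}, {"travel": [0, 6, 0], "spin": 0}, {"travel": [0, 9, 0], "spin": 0}, {"travel": [0, 12, 0], "spin": 0}, {"travel": [0, 12, 0], "spin": 0}])

```text
t: 8.18
ee_pos: [0.4656, 0.1436, 0.0775]
tcp_rot: [-0.0, 0.67, 0.742, 0.0]
ft_force: [-1.2, 1.0, 0.2]
width: 0.0002
grasp_force: 0.7
```

>>> servo_tool(commands=[{"travel": [0, 3, 0], "spin": 0}, {"travel": [0, 6, 0], "spin": 0}, {"travel": [0, 8, 0], "spin": 0}, {"travel": [0, 8, 0], "spin": 0}])

```text
t: 8.68
ee_pos: [0.4733, 0.1443, 0.0775]
tcp_rot: [-0.0, 0.67, 0.742, -0.0]
ft_force: [-2.5, -1.1, 0.5]
width: 0.0005
grasp_force: 0.8
```

```bash
python3 - <<'E'
from bench import eyes,telemetry
from h import *
a=eyes.camera("scene")["img"][170:270,210:370];b=eyes.camera("top")["img"][160:260,240:400]
cv2.imwrite("pics/p4.png",np.hstack([cv2.resize(i,(400,250)) for i in(a,b)])[:,:,::-1])
E
```

```text
(no output)
```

View pics/p4.png

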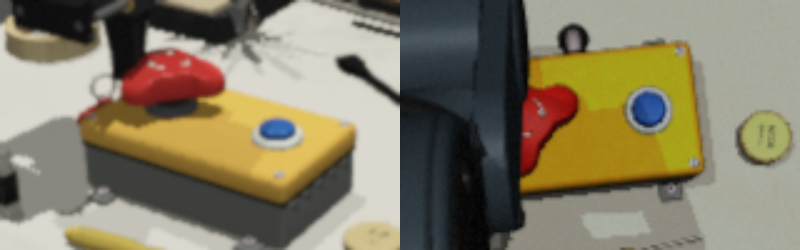

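The head has turned and its crown is back at about row 52, with the collar visible, so it seems to have sprung up. I'll back off the way I came, lift and check.

>>> servo_tool(commands=[{"travel": [0, -8, 0], "spin": 0}, {"travel": [0, -20, 0], "spin": 0}, {"travel": [0, -34, 0], "spin": 0}, {"travel": [0, -36, 0], "spin": 0}, {"travel": [0, -36, -40], "spin": 0}, {"travel": [0, -36, -80], "spin": 0}, {"travel": [0, -36, -80], "spin": 0}, {"travel": [0, -36, -80], "spin": 0}])

```text
t: 9.78
ee_pos: [0.4375, 0.1407, 0.1574]
tcp_rot: [0.0, 0.67, 0.742, 0.0]
ft_force: [-0.3, 0.3, -1.0]
width: 0.0006
grasp_force: 0.0
```

```bash
python3 - <<'E'
from bench import eyes,telemetry
from h import *
c=eyes.camera("scene")
for n,i in(("start",np.load("scene0.npz")["img"]),("latched",np.load("s3.npz")["img"]),("now",c["img"])):
    r=blob(i,red,(255,180,305,225));print(n,cen(r),r.min(0),r.max(0))
a0=np.load("scene0.npz")["img"][170:270,210:370];a=c["img"][170:270,210:370]
cv2.imwrite("pics/p5.png",np.hstack([cv2.resize(i,(400,250)) for i in(a0,a)])[:,:,::-1])
E
```

```text
start [279.0179290157336, 200.51701427003294] [259. 192.] [298. 212.]
latched [280.05392731535756, 203.9847596717468] [263. 195.] [298. 216.]
now [279.5181444070333, 200.3909465020576] [261. 191.] [298. 212.]
```

View pics/p5.png

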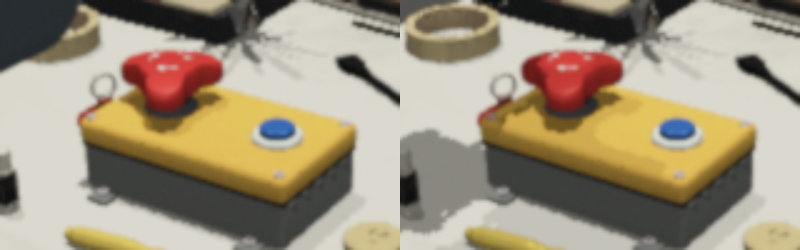

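The head is up and untwisted again, matching the start picture (centroid row 200.4 against 200.5, and 204.0 when latched). Next is the reset button.

>>> servo_tool(commands=[{"travel": [-50, 13, 0], "spin": 0}, {"travel": [-100, 26, 0], "spin": 0}, {"travel": [-142, 39, 0], "spin": 0}, {"travel": [-142, 39, 40], "spin": 0}, {"travel": [-142, 39, 76], "spin": 0}, {"travel": [-142, 39, 76], "spin": 0}, {"travel": [-142, 39, 76], "spin": 0}])

```text
t: 10.7
ee_pos: [0.4909, 0.0035, 0.0815]
tcp_rot: [-0.0, 0.67, 0.742, -0.0]
ft_force: [-0.9, 0.2, 0.6]
width: 0.0005
grasp_force: 0.0
```

>>> servo_tool(commands=[{"travel": [0, 0, 3], "spin": 0}, {"travel": [0, 0, 6], "spin": 0}, {"travel": [0, 0, 8], "spin": 0}, {"travel": [0, 0, 10], "spin": 0}, {"travel": [0, 0, 10], "spin": 0}])

```text
t: 11.32
ee_pos: [0.4912, 0.0034, 0.0718]
tcp_rot: [0.0, 0.67, 0.742, 0.0]
ft_force: [-0.6, 0.9, 4.0]
width: 0.0005
grasp_force: 1.9
```

>>> servo_tool(commands=[{"travel": [0, 0, 1.5], "spin": 0}, {"travel": [0, 0, 3], "spin": 0}, {"travel": [0, 0, 4], "spin": 0}, {"travel": [0, 0, 4], "spin": 0}])

```text
t: 11.82
ee_pos: [0.4912, 0.0034, 0.0688]
tcp_rot: [0.001, 0.67, 0.742, 0.0]
ft_force: [-1.5, 0.2, 14.8]
width: 0.0005
grasp_force: 7.3
```

>>> servo_tool(commands=[{"travel": [0, 0, 1], "spin": 0}, {"travel": [0, 0, 1], "spin": 0}])

```text
t: 12.08
ee_pos: [0.4913, 0.0034, 0.0686]
tcp_rot: [0.001, 0.67, 0.742, 0.0]
ft_force: [-3.6, 2.5, 22.9]
width: 0.0005
grasp_force: 11.2
```

The button is at its end stop: z stays at 0.0686 m while the force rises to 23 N. I'll let it go and lift clear.

>>> servo_tool(commands=[{"travel": [0, 0, -10], "spin": 0}, {"travel": [0, 0, -50], "spin": 0}, {"travel": [0, 0, -100], "spin": 0}, {"travel": [-50, 0, -150], "spin": 0}, {"travel": [-100, 0, -150], "spin": 0}, {"travel": [-100, 0, -150], "spin": 0}, {"travel": [-100, 0, -150], "spin": 0}, {"travel": [-100, 0, -150], "spin": 0}])

```text
t: 13.08
ee_pos: [0.5001, -0.0947, 0.2156]
tcp_rot: [-0.001, 0.67, 0.743, -0.0]
ft_force: [-0.0, -0.2, 0.9]
width: 0.0001
grasp_force: 0.0
```

```bash
python3 - <<'E'
from bench import eyes,telemetry
from h import *
c=eyes.camera("scene")
for i in(np.load("scene0.npz")["img"],c["img"]):
    print([cen(blob(i,f,b)) for f,b in((red,(255,180,305,225)),(blue,(305,210,335,235)))])
cv2.imwrite("pics/p6.png",c["img"][:,:,::-1]);o=telemetry.get_obs();print(o["t"],o["ft_force"],o["ee_pos"])
E
```

```text
[[279.0179290157336, 200.51701427003294], [320.51666666666665, 221.22777777777776]]
[[278.98749080206034, 200.46173657100806], [318.0, 222.33333333333331]]
13.125 [-0.01546698  0.34913796 -0.11700611] [ 0.50026158 -0.0946444   0.21571665]
```

View pics/p6.png

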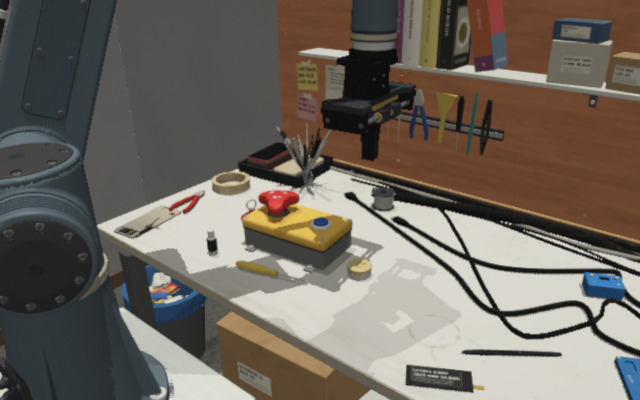

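The head is up at (279,200), the blue button is out at (320,223) but in shadow, and the capsule, driver, tin and cup haven't moved. The robot is clear of everything.

```bash
python3 -c "
from bench import order
print(order.close_job())"
```

```text
the job is handed in; nothing more can be done
None
```

The stop-station check is done and handed in at about 13 s: the red head latched and stayed down by itself, a clockwise twist released it, then the blue button was pressed fully in and let go; the loose things were left where they were.

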